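# Third hand: plug the clamp block and hold it against the sprung fence

### The job

Take the slimmer of the two tapered plugs from the wooden rack and set it upright and fully home in the bore of the aluminium clamp block, before the block touches the fence. Then, holding it by the plug alone, slide the block along the jig's bed squarely against the sprung fence and press until the fence's pointer stands between the two brass pins, never driving the fence to its end stop, and finish while still holding that steady push so that a colleague can bolt the block down. Leave the stout plug and the things lying around where they are.

Things in the scene. Friction and masses are not known exactly. Their poses are not given: they have to be found in the camera images.
- slim_plug: The plug to use: steel taper, black square grip. About 150 g. Origin on its axis at the flange's underside, z up the axis. Below: taper 28 mm long, diameter 28 at the flange, 18 at the tip. Above: flange diameter 48, 5 thick; neck diameter 20; square grip 24 x 24 mm (sides along x, y) from 15 to 53 mm above the origin. Starts upright in either rack hole, origin 50 mm above the table.
- stout_plug: The other plug, too thick for the bore: wider square grip 36 x 36 mm and flange 64 mm in diameter, heights as the slim one; taper 38 mm in diameter at the flange, 32 mm at the tip. Origin at the underside of its flange. It stands in the rack's other hole and stays there.
- rack: Fixed wooden rack 190 x 70 x 50 mm, origin at the centre of its underside, long side along its x. Two holes 41 mm in diameter and 42 mm deep at x = -50 and +50 mm; which plug is in which varies.
- block: Loose aluminium clamp block 60 x 60 x 40 mm, about 350 g, origin at the centre of its underside. A vertical bore, 30 mm in diameter, goes through its centre. It lies on the jig's bed between the rails, 25 to 55 mm before the fence; block and jig are waxed (friction about 0.2). Its axes start parallel to the jig's within some 0.03 rad.
- bore (a point): Centre of the mouth of the block's bore, on the block's top, 40 mm above the block's origin; z up, axes as the block's.
- jig: Fixed, level. Origin: underside centre; +x is the push direction, toward the fence. Steel bed 270 x 124 x 12 mm. Rails along x, tops 26 mm above the table, inner faces at y = -35 and 35 mm. Spring housing 50 mm high at x = 96 to 114. A side ledge (y = -60 to -50, x = 24 to 84, 42 high) has two brass pins, tops 56 high, at x = 48 and 60: fence pointer (x = 36 at rest) meets them at 12 and 24 mm travel.
- fence_face (a point): Middle of the face of the sprung fence that the block meets, 31 mm above the table, axes as the jig's; at rest 30 mm along x from the jig's origin, it moves with the fence along the jig's +x. The fence is an upright steel plate 12 mm thick (x), 86 wide (y), 34 high, top 48 mm above the table; a brass pointer on its top reaches to the pins (-y side).
- fence (a joint): Travel of the fence along the jig's +x in m: 0 at rest, end stop at 0.032. Spring of 400 N/m without preload (4.8 N at 12 mm, 9.6 N at 24 mm), springs back when released.
- screwdriver: Bystander: screwdriver 200 mm long lying on the table; origin under its middle.
- tape_roll: Bystander: roll of tape, 72 mm in diameter, 18 mm high, lying flat; origin at the centre of its underside.
- marker: Bystander: felt marker 124 mm long lying on the table; origin under its middle.
Things that resemble listed ones, but are neither listed nor needed, are in the scene too. Of the things like the block, leave any that is green; of the rest the larger one is meant.

How it is judged (in metres and radians):
On the way, in this order (a step that is already met when the one before it is completed fails the run):
1. the slim plug is fully home in the block's bore, the fence still at rest (horizontal distance between slim_plug and bore below 0.004 m and z of slim_plug in the frame of bore between -0.003 and 0.003 m and angle between the z axis of slim_plug and the z axis of block, either way round below 0.08 rad and value of joint fence below 0.002 m), for 0.2 s.
2. the block presses the fence, pointer between the pins (horizontal distance between slim_plug and bore below 0.004 m and z of slim_plug in the frame of bore between -0.003 and 0.003 m and angle between the z axis of slim_plug and the z axis of block, either way round below 0.08 rad and value of joint fence between 0.012 and 0.024 m and contact force between block and fence between 3.5 and 12 N), for 0.5 s.
At the end, for the whole second after the job is handed in: Gripper holds the slim plug, home in the bore (3 mm in height, 4 mm sideways, 0.08 rad); block on the bed (3 mm), square to the jig (0.05 rad), at rest, pressing the fence with 3.5 to 12 N at 12 to 24 mm of travel; robot touches neither block (1 N) nor fence (0.5 N) (all of step 2 and angle between the x axis of block and the x axis of jig, either way round below 0.05 rad and z of block in the frame of jig below 0.015 m and linear speed of block below 0.008 m/s and contact force between the fingers and slim_plug above 1 N and contact force between each of the arm, the fingers and block below 1 N and contact force between each of the arm, the fingers and fence below 0.5 N); the arm keeps its last pose, push and grip.
It fails at once if the fence is driven to its end stop (travel over 30 mm) (value of joint fence above 0.03 m).
It fails at once if the stout plug is moved by over 20 mm (distance of stout_plug from where it was at the start of the episode above 0.02 m).
It fails at once if the screwdriver is moved by over 20 mm (distance of screwdriver from where it was at the start of the episode above 0.02 m).
It fails at once if the tape roll is moved by over 20 mm (distance of tape_roll from where it was at the start of the episode above 0.02 m).
It fails at once if the marker is moved by over 20 mm (distance of marker from where it was at the start of the episode above 0.02 m).
It also fails if it takes over 54 s, if anything falls off the work surface, if the arm or the gripper's body presses on something with over 40 N, if the wrist force passes 120 N, or if a joint passes its speed limit or range.

### The arm

A 6-joint arm with a two-finger parallel gripper is mounted at the origin on a cart in front of the work surface, level with it; the furniture and walls round the work are solid. World frame = base frame: x ahead of the robot, y to its left, z up, the work surface at z = 0. Lengths are in mm, angles in rad, forces in N, time in s.
With the tool pointing down it reaches from about 350 to 975 mm from the base axis. Payload 7.1 kg.
Tool frame: the origin (TCP) lies midway between the tips of the shut fingers; the grasp point (between the pads) lies 19 mm behind it (ctrl.hold_point_z is the distance from the TCP to the grasp point, in mm); z points along the fingers, y is the direction in which the jaws open and shut (so a half turn about z gives the same grasp; the last joint's range is limited). The gripper opens to 88 mm and grips with 3 to 60 N. Pads are 20 mm wide; open, the fingers measure 115 mm over their backs; the gripper's body (75 mm by 178 mm) begins 61 mm behind the grasp point.
Start: joints at [-1.225, 0.423, 1.63, -0, 1.089, -0.019], TCP at [222.993, -583.848, 222.675] pointing down, gripper open.
Joint ranges: [-3, 3], [-0.9, 2.11], [0.09, 2.58], [-1.31, 4.45], [0.11, 2.69], [-2.54, 2.54]. Speed limits (rad/s): [2.39, 2.39, 3.01, 3.14, 3.14, 3.14].

### API

Orientations are given as a rotation vector (axis times angle).
In Python, from workcell import ctrl, eyes gives the robot as it stands.
- The arm moves only by the tool move_arm, never from a script. Its argument "deltas" is a list of rows, each a list of 6 numbers: the shift along the tool's x, y, z in mm, then the turn, a rotation vector about the tool's x, y, z in rad. A call has 1 to 5 rows; each row shifts and turns the pose as measured when the row begins, along the tool's axes as they then stand; what a row does not reach is not made up. A row lasts 1/12 s, in which the tool goes at most 41.7 mm and 7.16 degrees, less where a joint would pass 70% of its speed; a pose out of reach is approached as far as the arm can. A call is refused whole if a number of a shift passes 41.7 or a number of a turn 0.125, either way. A call with a gripper value outside its range is refused whole. "hand" is the closure, from -1 (fully open) to 1 (shut), set as the call begins (left out, the last holds). The fingers move at their own pace and stop on an object; the grip force is fixed at half the most. Time passes only in rows, so rows that do not move let the fingers close. It gives the time, the measured TCP pose, the force and the opening at its end, in the units of the state.
- ctrl.get_obs(): the state, without advancing time (a new reading comes with each control period).
- eyes.get_image(name): name is "scene" or "top" or "wrist"; returns a dict with "frame" (480x640x3 uint8, red, green, blue), "range_z" (480x640 float32, mm along the optical axis (not along the pixel's ray), 0 where there is no reading), "fx", "fy", "cx", "cy" (pixels), "D" ([k1, k2, p1, p2, k3] as OpenCV has them; the pictures are not rectified), "cam_to_world" (4x4, takes a point from camera to world coordinates). Camera axes: x right, y down, z forward; pixel columns grow to the right and rows downward; lengths in mm; the calibration is good to about 2 mm. A picture is of the moment at which its call begins.
- ctrl.close_job(): hands the job in, once; it reports no verdict.
The state is a dict: "t": time; "qpos": joint angles; "qvel": joint speeds; "joint_torque": joint torques, N m; "ee_pos": TCP position; "orientation": TCP orientation; "ft_force": force on the tool from outside, world axes, zero at the start; "moment": the same for the moment, N m; "width": finger opening in mm.
Only numpy, scipy, OpenCV 4.12 (cv2) and the standard library are available. Lean on these libraries where they do the work, as an engineer would, in place of code of your own. Each camera call takes 0.05 s, during which the arm holds its last target.

## Working session

There is one attempt and no reset: what is moved stays moved. The work goes in short steps, Python scripts to look and compute and a tool call to move; the robot and the scene stay as the last step left them, time stands still between calls to the robot, and variables do not carry over. Pictures are saved under pics/ and viewed, and the job is handed in when it is done.

Besides the shell and the picture viewer there is one more tool, called after "Emit:" by a JSON object that holds its "method" and its "body", one argument or row to a line. move_arm: Moves the arm, as the interface text tells. Its arguments: {"type":"object","properties":{"deltas":{"type":"array"},"hand":{"type":"number"}},"required":["deltas"]}

```bash
mkdir -p pics; ls; cat > h.py <<'E'
import numpy as np,cv2
from workcell import ctrl,eyes
def grab(n,tag):
    im=eyes.get_image(n); cv2.imwrite(f'pics/{tag}.png',im['frame'][:,:,::-1]); np.savez(f'{tag}.npz',**{k:np.asarray(v) for k,v in im.items()}); return im
def load(tag): return dict(np.load(f'{tag}.npz'))
def ray(im,uv):
    K=np.array([[im['fx'],0,im['cx']],[0,im['fy'],im['cy']],[0,0,1]],float)
    p=cv2.undistortPoints(np.array(uv,float).reshape(-1,1,2),K,np.array(im['D'],float)).reshape(-1,2)
    T=np.array(im['cam_to_world']); d=np.c_[p,np.ones(len(p))]@T[:3,:3].T
    return T[:3,3],d
def onz(im,uv,z):
    o,d=ray(im,uv); s=(z-o[2])/d[:,2]; return o+d*s[:,None]
def cloud(im):
    v,u=np.mgrid[0:480,0:640]; o,d=ray(im,np.c_[u.ravel(),v.ravel()])
    P=o+d*im['range_z'].reshape(-1,1); P[im['range_z'].ravel()<=0]=np.nan
    return P.reshape(480,640,3)
E
python3 - <<'E'
from h import *
for n in ['scene','top','wrist']:
    im=grab(n,n+'0'); print(n,np.array(im['cam_to_world']).round(2).tolist(),im['fx'])
print(ctrl.get_obs())
E
```

```text
pics
scene [[0.84, -0.43, 0.34, 233.83], [-0.55, -0.63, 0.55, -476.71], [-0.02, -0.65, -0.76, 843.1], [0.0, 0.0, 0.0, 1.0]] 486.5497191841886
top [[-0.02, -0.99, 0.12, 425.9], [-1.0, 0.02, 0.01, 59.58], [-0.01, -0.12, -0.99, 1304.87], [0.0, 0.0, 0.0, 1.0]] 538.0019963527782
wrist [[0.36, -0.9, -0.24, 286.56], [-0.93, -0.35, -0.09, -561.37], [-0.0, 0.25, -0.97, 383.39], [0.0, 0.0, 0.0, 1.0]] 409.33940337233724
{'t': 0.15, 'qpos': array([-1.22500211e+00,  4.23671391e-01,  1.63049934e+00,  1.23805864e-05,
        1.08857009e+00, -1.89996373e-02]), 'qvel': array([ 1.32891623e-04, -1.95761233e-03, -2.85517959e-03,  4.73636055e-04,
       -6.18095097e-04,  5.68639204e-05]), 'joint_torque': array([ 8.43422458e-04, -5.44983530e+01, -2.73919559e+01,  6.44870591e-02,
        2.04501988e-02, -5.99926057e-05]), 'ee_pos': array([ 222.85802158, -583.46775756,  222.08239241]), 'orientation': array([-3.08836490e+00, -5.69630192e-01,  2.76289833e-04]), 'ft_force': array([0.16169546, 0.76495019, 0.44340148]), 'moment': array([-0.00665476, -0.02745908,  0.00716386]), 'width': 87.8198520394587}
```

View pics/scene0.png

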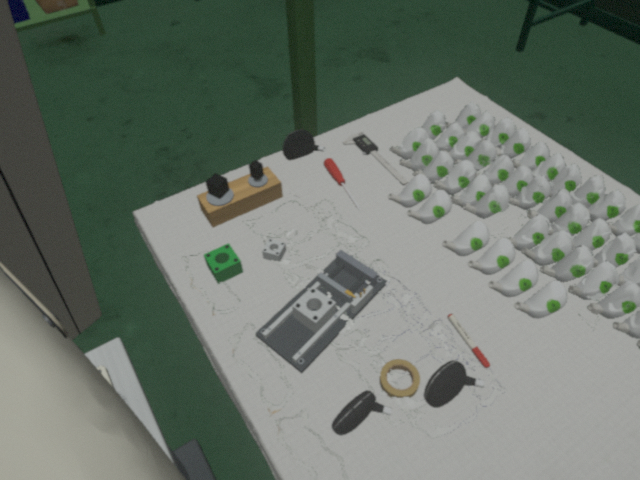

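View pics/top0.png

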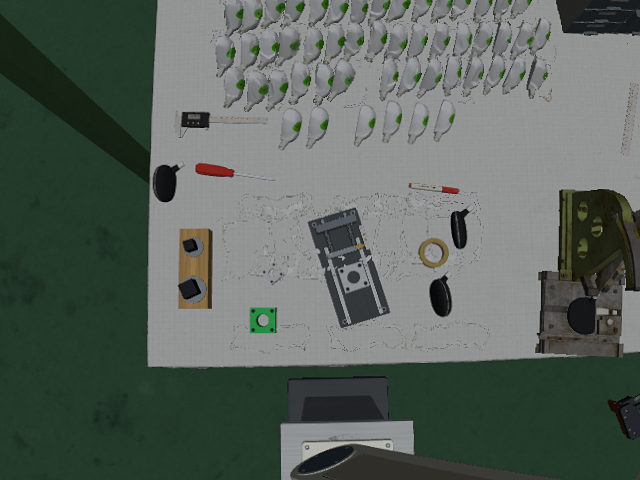

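View pics/wrist0.png

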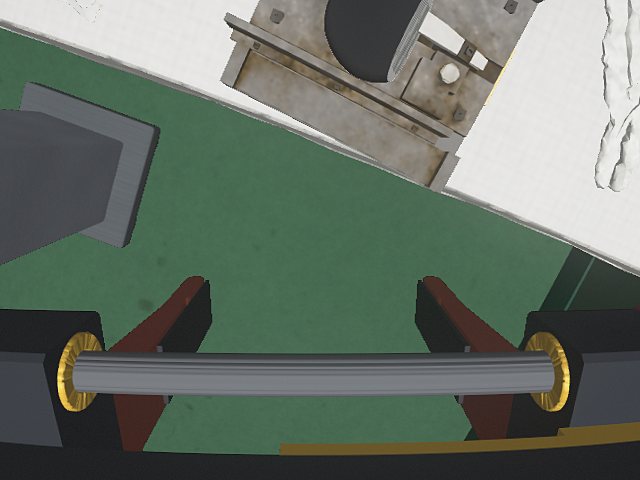

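The top view shows the rack at about (195,268), with the slim plug at (192,246) and the stout one at (191,290). The jig is at about (348,267) with the block at (352,277), the green decoy is at (263,320) and a small grey one is near (270,270). The fence is on the upper side of the jig. I'll zoom in and measure.

```bash
python3 - <<'E'
from h import *
im=load('top0'); f=im['frame'][:,:,::-1]
cv2.imwrite('pics/z1.png',cv2.resize(f[200:340,290:410],None,fx=4.2,fy=4.2,interpolation=cv2.INTER_CUBIC))
cv2.imwrite('pics/z2.png',cv2.resize(f[220:320,165:225],None,fx=5,fy=5,interpolation=cv2.INTER_CUBIC))
P=cloud(im)
for u,v in [(188,247),(193,246),(196,240),(203,246),(188,288),(192,292),(205,270),(183,270),(352,277),(340,277),(365,290),(250,340),(345,260),(340,250),(335,215),(350,320)]:
    print(u,v,P[v,u].round(1))
s=load('scene0');f=s['frame'][:,:,::-1]
cv2.imwrite('pics/z3.png',cv2.resize(f[240:380,250:400],None,fx=4.2,fy=4.2,interpolation=cv2.INTER_CUBIC))
E
```

```text
188 247 [567.2 355.4 101.7]
193 246 [569.4 344.1 100.4]
196 240 [589.2 348.3  52.6]
203 246 [574.3 330.8  55.3]
188 288 [474.  354.4 103.1]
192 292 [465.  345.8 101. ]
205 270 [517.8 326.5  52.2]
183 270 [518.7 379.4  51. ]
352 277 [497.3 -20.4  11. ]
340 277 [495.8   9.9  47.3]
365 290 [465.3 -50.6  13.1]
250 340 [350.7 227.9   2.6]
345 260 [538.5  -4.5  12.4]
340 250 [559.6   8.3  44.6]
335 215 [649.4  16.9   9.7]
350 320 [395.  -12.   27.7]
```

View pics/z1.png

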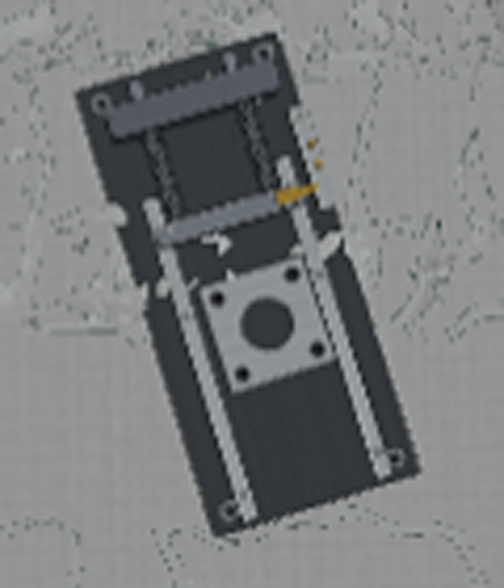

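View pics/z2.png

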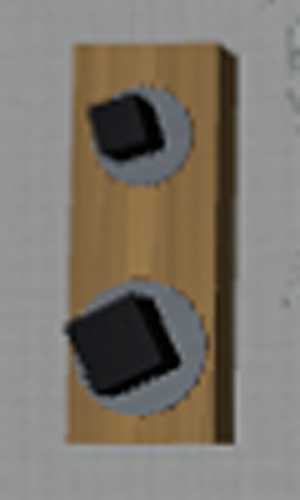

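View pics/z3.png

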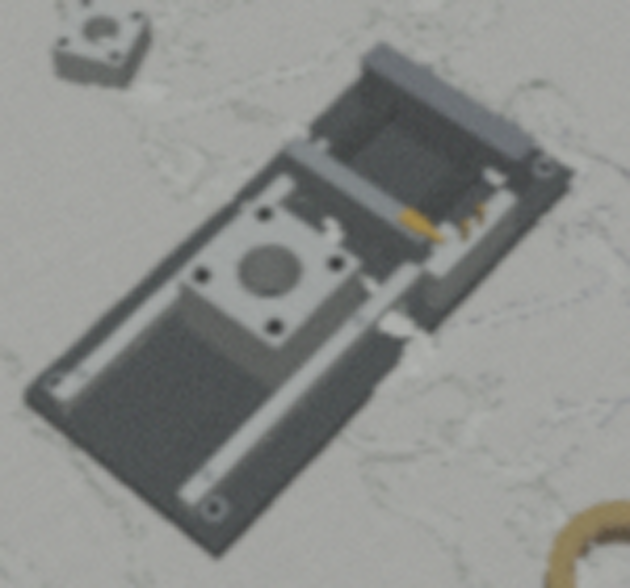

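```bash
python3 - <<'E'
from h import *
im=load('top0'); f=im['frame'][:,:,::-1]; hsv=cv2.cvtColor(f,cv2.COLOR_BGR2HSV); P=cloud(im)
V=hsv[:,:,2]
def roi(m,x0,x1,y0,y1):
    o=np.zeros_like(m,np.uint8); o[y0:y1,x0:x1]=m[y0:y1,x0:x1]; return o
def big(m):
    cs,_=cv2.findContours(m,cv2.RETR_EXTERNAL,cv2.CHAIN_APPROX_NONE); return max(cs,key=cv2.contourArea)
# plug grips
for nm,r in [('slim',(170,215,230,262)),('stout',(170,215,268,312))]:
    m=roi(((V<70)&(abs(P[:,:,2]-102)<8)).astype(np.uint8),*r); c=big(m)
    w=onz(im,c.reshape(-1,2),103)[:,:2].astype(np.float32); print(nm,cv2.minAreaRect(w))
# bed
m=roi((V<100).astype(np.uint8),300,400,200,335); m=cv2.morphologyEx(m,cv2.MORPH_CLOSE,np.ones((9,9)))
w=onz(im,big(m).reshape(-1,2),12)[:,:2].astype(np.float32); print('bed',cv2.minAreaRect(w))
# block top
m=roi(((V>115)&(abs(P[:,:,2]-50)<8)).astype(np.uint8),325,385,250,310); 
m=cv2.morphologyEx(m,cv2.MORPH_OPEN,np.ones((3,3)))
w=onz(im,big(m).reshape(-1,2),52)[:,:2].astype(np.float32); print('block',cv2.minAreaRect(w))
s=hsv[230:320,160:225]
b=roi(((hsv[:,:,1]>80)&(hsv[:,:,0]<25)&(abs(P[:,:,2]-51)<6)).astype(np.uint8),165,225,220,320);b=cv2.morphologyEx(b,cv2.MORPH_CLOSE,np.ones((9,9)))
w=onz(im,big(b).reshape(-1,2),50)[:,:2].astype(np.float32); print('rack',cv2.minAreaRect(w))
E
```

```text
slim ((572.798583984375, 353.96771240234375), (22.95262908935547, 24.330141067504883), 11.93879222869873)
stout ((473.2823181152344, 354.9772644042969), (35.61229705810547, 36.574920654296875), 25.564350128173828)
bed ((523.062744140625, -3.9028167724609375), (290.82769775390625, 151.7113494873047), 13.22162914276123)
block ((496.4550476074219, -20.09649658203125), (58.859745025634766, 58.37455749511719), 16.828968048095703)
rack ((522.80224609375, 354.6493835449219), (188.15309143066406, 69.6484146118164), 0.10678431391716003)
```

```bash
cat > plan.py <<'E'
import sys
from h import *
from scipy.spatial.transform import Rotation as R
# usage: plan.py x y z toolx_yaw [maxstep] [maxturn]
x,y,z,yaw=map(float,sys.argv[1:5]); ms=float(sys.argv[5]) if len(sys.argv)>5 else 40
mt=float(sys.argv[6]) if len(sys.argv)>6 else .12
o=ctrl.get_obs(); p=o['ee_pos']; r=R.from_rotvec(o['orientation'])
c,s=np.cos(yaw),np.sin(yaw); Rt=R.from_matrix(np.array([[c,s,0],[s,-c,0],[0,0,-1.]]))
t=np.array([x,y,z]); rv=(r.inv()*Rt).as_rotvec()
tx=r.as_matrix()[:,0]
print('now',p.round(1),'yaw',round(np.arctan2(tx[1],tx[0]),3),'toolz',r.as_matrix()[:,2].round(3),'err tool',r.inv().apply(t-p).round(1),rv.round(3),'F',o['ft_force'].round(1),'w',round(o['width'],1),'t',o['t'],'j',o['qpos'].round(2))
n=int(np.ceil(max(np.linalg.norm(t-p)/ms,np.linalg.norm(rv)/mt,1)))
pp,rr=p,r
for i in range(n):
    d=(t-p)/n; print([float(v) for v in np.r_[rr.inv().apply(d).round(1),(rv/n).round(3)]]); rr=rr*R.from_rotvec(rv/n)
E
python3 plan.py 223 -584 300 0.365; echo; python3 plan.py 573 354 260 1.83
```

```text
now [ 222.9 -583.5  222.1] yaw 0.365 toolz [-0.     0.001 -1.   ] err tool [ -0.1   0.5 -77.9] [-0.001 -0.    -0.   ] F [0.2 0.8 0.4] w 87.8 t 0.15 j [-1.23  0.42  1.63  0.    1.09 -0.02]
[-0.0, 0.2, -39.0, -0.001, -0.0, -0.0]
[-0.0, 0.3, -39.0, -0.001, -0.0, -0.0]

now [ 222.9 -583.5  222.1] yaw 0.365 toolz [-0.     0.001 -1.   ] err tool [ 661.5 -750.9  -37. ] [-1.000e-03 -1.000e-03 -1.465e+00] F [0.2 0.8 0.4] w 87.8 t 0.15 j [-1.23  0.42  1.63  0.    1.09 -0.02]
[25.4, -28.9, -1.4, -0.0, -0.0, -0.056]
[27.0, -27.4, -1.4, -0.0, -0.0, -0.056]
[28.5, -25.8, -1.4, -0.0, -0.0, -0.056]
[29.9, -24.2, -1.4, -0.0, -0.0, -0.056]
[31.3, -22.5, -1.4, -0.0, -0.0, -0.056]
[32.5, -20.7, -1.4, -0.0, -0.0, -0.056]
[33.6, -18.8, -1.4, -0.0, -0.0, -0.056]
[34.6, -16.9, -1.4, -0.0, -0.0, -0.056]
[35.5, -14.9, -1.4, -0.0, -0.0, -0.056]
[36.3, -12.9, -1.4, -0.0, -0.0, -0.056]
[36.9, -10.8, -1.4, -0.0, -0.0, -0.056]
[37.5, -8.7, -1.4, -0.0, -0.0, -0.056]
[37.9, -6.6, -1.4, -0.0, -0.0, -0.056]
[38.2, -4.5, -1.4, -0.0, -0.0, -0.056]
[38.4, -2.3, -1.4, -0.0, -0.0, -0.056]
[38.5, -0.1, -1.4, -0.0, -0.0, -0.056]
[38.4, 2.0, -1.5, -0.0, -0.0, -0.056]
[38.3, 4.2, -1.5, -0.0, -0.0, -0.056]
[38.0, 6.4, -1.5, -0.0, -0.0, -0.056]
[37.5, 8.5, -1.5, -0.0, -0.0, -0.056]
[37.0, 10.6, -1.5, -0.0, -0.0, -0.056]
[36.4, 12.6, -1.5, -0.0, -0.0, -0.056]
[35.6, 14.7, -1.5, -0.0, -0.0, -0.056]
[34.7, 16.7, -1.5, -0.0, -0.0, -0.056]
[33.7, 18.6, -1.5, -0.0, -0.0, -0.056]
[32.6, 20.5, -1.5, -0.0, -0.0, -0.056]
```

Emit:
{"method": "move_arm", "body": {
  "deltas": [
    [0,0,-40,0,0,0],
    [0,0,-40,0,0,0],
    [25,-29,-2,0,0,-0.056],
    [27,-27,0,0,0,-0.056],
    [28,-26,0,0,0,-0.056]
  ]
}}

```text
t: 0.57
ee_pos: [261.2, -477.8, 305.0]
orientation: [-3.028, -0.823, 0.001]
ft_force: [1.3, 0.3, -0.2]
width: 87.7
```

Emit:
{"method": "move_arm", "body": {
  "deltas": [
    [30,-24,0,0,0,-0.056],
    [31,-22,0,0,0,-0.056],
    [32,-21,0,0,0,-0.056],
    [34,-19,0,0,0,-0.056],
    [35,-17,0,0,0,-0.056]
  ]
}}

```text
t: 0.98
ee_pos: [328.8, -289.1, 305.5]
orientation: [-2.877, -1.253, -0.001]
ft_force: [2.1, -0.5, -0.0]
width: 87.6
```

Emit:
{"method": "move_arm", "body": {
  "deltas": [
    [36,-15,0,0,0,-0.056],
    [36,-13,0,0,0,-0.056],
    [37,-11,0,0,0,-0.056],
    [37,-9,0,0,0,-0.056],
    [38,-7,0,0,0,-0.056]
  ]
}}

```text
t: 1.4
ee_pos: [393.4, -98.2, 306.2]
orientation: [-2.665, -1.659, -0.003]
ft_force: [0.2, -0.5, 0.7]
width: 87.8
```

```bash
python3 plan.py 573 354 260 1.83
```

```text
now [393.4 -98.2 306.2] yaw 1.114 toolz [ 0.001  0.003 -1.   ] err tool [484.9 -38.3  47.6] [ 0.    -0.003 -0.716] F [ 0.2 -0.5  0.7] w 87.8 t 1.4 j [-0.28 -0.02  1.99  0.    1.17  0.18]
[37.3, -2.9, 3.7, 0.0, -0.0, -0.055]
[37.4, -0.9, 3.7, 0.0, -0.0, -0.055]
[37.4, 1.2, 3.6, 0.0, -0.0, -0.055]
[37.3, 3.2, 3.6, 0.0, -0.0, -0.055]
[37.0, 5.3, 3.6, 0.0, -0.0, -0.055]
[36.7, 7.3, 3.6, 0.0, -0.0, -0.055]
[36.2, 9.3, 3.6, 0.0, -0.0, -0.055]
[35.7, 11.3, 3.6, 0.0, -0.0, -0.055]
[35.0, 13.2, 3.6, 0.0, -0.0, -0.055]
[34.2, 15.2, 3.6, 0.0, -0.0, -0.055]
[33.3, 17.0, 3.6, 0.0, -0.0, -0.055]
[32.3, 18.8, 3.6, 0.0, -0.0, -0.055]
[31.3, 20.6, 3.6, 0.0, -0.0, -0.055]
```

Emit:
{"method": "move_arm", "body": {
  "deltas": [
    [37,-3,4,0,0,-0.055],
    [37,-1,4,0,0,-0.055],
    [37,1,4,0,0,-0.055],
    [37,3,4,0,0,-0.055],
    [37,5,4,0,0,-0.055]
  ]
}}

```text
t: 1.82
ee_pos: [461.0, 85.3, 287.6]
orientation: [2.398, 2.028, 0.008]
ft_force: [0.8, -0.6, -0.6]
width: 87.8
```

Emit:
{"method": "move_arm", "body": {
  "deltas": [
    [37,7,4,0,0,-0.055],
    [36,9,4,0,0,-0.055],
    [36,11,4,0,0,-0.055],
    [35,13,4,0,0,-0.055],
    [34,15,4,0,0,-0.055]
  ]
}}

```text
t: 2.23
ee_pos: [525.6, 271.3, 266.4]
orientation: [2.077, 2.354, 0.006]
ft_force: [0.5, -0.4, 0.2]
width: 87.6
```

```bash
python3 plan.py 573 354 250 1.83
```

```text
now [525.6 271.3 266.4] yaw 1.696 toolz [ 0.004  0.001 -1.   ] err tool [76.2 57.3 16.7] [ 0.004 -0.001 -0.134] F [ 0.5 -0.4  0.2] w 87.6 t 2.2333 j [ 0.46  0.32  1.67 -0.    1.14  0.33]
[25.4, 19.1, 5.6, 0.001, -0.0, -0.045]
[24.5, 20.2, 5.5, 0.001, -0.0, -0.045]
[23.6, 21.3, 5.5, 0.001, -0.0, -0.045]
```

Emit:
{"method": "move_arm", "body": {
  "deltas": [
    [25,20,5,0,0,-0.045],
    [25,20,5,0,0,-0.045],
    [25,21,5,0,0,-0.045],
    [0,0,0,0,0,0],
    [0,0,0,0,0,0]
  ]
}}

```text
t: 2.65
ee_pos: [573.7, 367.3, 246.7]
orientation: [1.894, 2.506, 0.002]
ft_force: [0.2, -1.2, -0.0]
width: 88.0
```

```bash
python3 - <<'E'
from h import *
grab('wrist','w1')
E
```

```text
(no output)
```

View pics/w1.png

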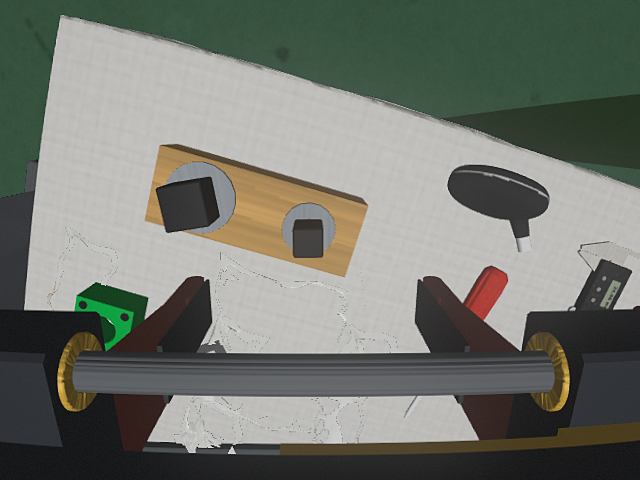

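The wrist view shows the slim grip at about (308,238), nearly aligned with the jaws, and the stout one at (187,205). I'll measure the top face using depth.

```bash
cat > grip.py <<'E'
import sys
from h import *
im=load(sys.argv[1]); P=cloud(im); f=im['frame']; V=f.max(2); z=P[:,:,2]
m=((V<80)&(abs(z-float(sys.argv[2]))<4)).astype(np.uint8)
cs,_=cv2.findContours(m,cv2.RETR_EXTERNAL,cv2.CHAIN_APPROX_NONE)
for c in cs:
    if cv2.contourArea(c)<150: continue
    w=onz(im,c.reshape(-1,2),float(sys.argv[2]))[:,:2].astype(np.float32)
    q=np.nanmedian(P[(m>0)&(cv2.drawContours(m*0,[c],-1,1,-1)>0)],0)
    print(c.reshape(-1,2).mean(0).round(0),cv2.minAreaRect(w),q.round(1))
E
python3 grip.py w1 103; python3 plan.py 573 354 100 1.83
```

```text
[308. 242.] ((572.4332885742188, 353.2639465332031), (22.525222778320312, 23.877004623413086), 15.89124584197998) [572.5 353.1 102.2]
[183. 206.] ((473.954345703125, 354.42578125), (36.282005310058594, 35.56439208984375), 24.58584976196289) [473.6 354.4 102.5]
[626. 132.] ((782.7401733398438, 504.6264343261719), (24.60722541809082, 53.8955078125), 24.74176025390625) [780.1 505.9 102.9]
now [573.5 367.1 246.7] yaw 1.847 toolz [ 0.001  0.001 -1.   ] err tool [-12.5  -4.2 146.7] [ 0.001 -0.001  0.017] F [-0.9 -1.   0.3] w 87.8 t 2.7 j [0.55 0.48 1.48 0.   1.18 0.28]
[-3.1, -1.1, 36.7, 0.0, -0.0, 0.004]
[-3.1, -1.0, 36.7, 0.0, -0.0, 0.004]
[-3.1, -1.0, 36.7, 0.0, -0.0, 0.004]
[-3.1, -1.0, 36.7, 0.0, -0.0, 0.004]
```

```bash
python3 plan.py 572.5 353.3 68 1.848 37
```

```text
now [573.5 367.1 246.7] yaw 1.847 toolz [ 0.001  0.001 -1.   ] err tool [-13.1  -4.9 178.7] [ 0.001 -0.001 -0.001] F [-0.9 -1.   0.3] w 87.8 t 2.7 j [0.55 0.48 1.48 0.   1.18 0.28]
[-2.6, -1.0, 35.7, 0.0, -0.0, -0.0]
[-2.6, -1.0, 35.7, 0.0, -0.0, -0.0]
[-2.6, -1.0, 35.7, 0.0, -0.0, -0.0]
[-2.6, -1.0, 35.7, 0.0, -0.0, -0.0]
[-2.6, -1.0, 35.7, 0.0, -0.0, -0.0]
```

Emit:
{"method": "move_arm", "body": {
  "deltas": [
    [-6,-2,30,0,0,0],
    [-5,-2,30,0,0,0],
    [-2,-1,30,0,0,0],
    [0,0,15,0,0,0],
    [0,0,0,0,0,0]
  ]
}}

```text
t: 3.12
ee_pos: [571.9, 348.0, 142.5]
orientation: [1.901, 2.498, 0.009]
ft_force: [0.3, -0.2, -0.3]
width: 87.9
```

```bash
python3 plan.py 572.5 353.3 68 1.848 20
```

```text
now [571.9 348.  142.5] yaw 1.84 toolz [ 0.005  0.003 -1.   ] err tool [ 4.8  1.6 74.5] [ 0.006 -0.001 -0.008] F [ 0.3 -0.2 -0.3] w 87.9 t 3.1167 j [ 0.53  0.58  1.58 -0.    0.98  0.26]
[1.2, 0.4, 18.6, 0.001, -0.0, -0.002]
[1.2, 0.4, 18.6, 0.001, -0.0, -0.002]
[1.2, 0.4, 18.6, 0.001, -0.0, -0.002]
[1.2, 0.5, 18.6, 0.001, -0.0, -0.002]
```

Emit:
{"method": "move_arm", "body": {
  "deltas": [
    [2,1,15,0.003,0,-0.004],
    [2,0,15,0.003,0,-0.004],
    [1,0,15,0,0,0],
    [0,0,10,0,0,0],
    [0,0,0,0,0,0]
  ]
}}

```text
t: 3.53
ee_pos: [572.9, 351.6, 87.6]
orientation: [1.896, 2.504, 0.007]
ft_force: [-0.1, -0.6, -0.2]
width: 87.3
```

```bash
python3 plan.py 572.5 353.3 68 1.848 20
```

```text
now [572.9 351.6  87.6] yaw 1.845 toolz [ 0.003  0.003 -1.   ] err tool [ 1.7  0.  19.6] [ 0.004 -0.002 -0.003] F [-0.1 -0.6 -0.2] w 87.3 t 3.5333 j [0.53 0.65 1.6  0.   0.89 0.26]
[1.7, 0.0, 19.6, 0.004, -0.002, -0.003]
```

Emit:
{"method": "move_arm", "body": {
  "deltas": [
    [1,0,10,0.002,-0.002,-0.003],
    [1,0,8,0.002,0,0],
    [0,0,2,0,0,0],
    [0,0,0,0,0,0]
  ]
}}

```text
t: 3.87
ee_pos: [573.3, 354.5, 66.9]
orientation: [1.892, 2.508, 0.002]
ft_force: [0.2, -0.9, -0.8]
width: 87.8
```

```bash
python3 plan.py 572.5 353.3 68 1.848 20;python3 - <<'E'
from h import *
grab('wrist','w2')
E
```

```text
now [573.3 354.5  66.9] yaw 1.849 toolz [ 0.001  0.001 -1.   ] err tool [-0.9 -1.1 -1.1] [ 0.001 -0.001  0.001] F [ 0.2 -0.9 -0.8] w 87.8 t 3.8667 j [0.54 0.68 1.6  0.   0.86 0.26]
[-0.9, -1.1, -1.1, 0.001, -0.001, 0.001]
```

View pics/w2.png

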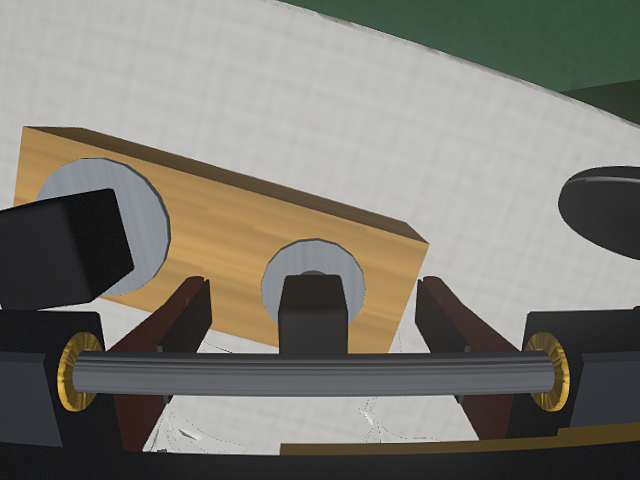

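The grip stands at (313,315), centred between the fingers and clear of the flange. I'll close the gripper now.

Emit:
{"method": "move_arm", "body": {
  "deltas": [
    [-1,-1,0,0,0,0],
    [0,0,0,0,0,0],
    [0,0,0,0,0,0],
    [0,0,0,0,0,0],
    [0,0,0,0,0,0]
  ],
  "hand": 1
}}

```text
t: 4.33
ee_pos: [573.6, 353.8, 69.0]
orientation: [1.891, 2.507, 0.007]
ft_force: [-0.1, -0.4, -0.4]
width: 57.4
```

Emit:
{"method": "move_arm", "body": {
  "deltas": [
    [0,0,0,0,0,0],
    [0,0,0,0,0,0],
    [0,0,0,0,0,0],
    [0,0,0,0,0,0]
  ]
}}

```text
t: 4.67
ee_pos: [574.0, 353.9, 69.7]
orientation: [1.891, 2.507, 0.008]
ft_force: [-0.3, -0.7, 0.3]
width: 31.3
```

Emit:
{"method": "move_arm", "body": {
  "deltas": [
    [0,0,1,0,0,0],
    [0,0,0,0,0,0],
    [0,0,0,0,0,0],
    [0,0,0,0,0,0]
  ]
}}

```text
t: 5.0
ee_pos: [573.9, 353.9, 68.8]
orientation: [1.891, 2.507, 0.008]
ft_force: [-0.4, -0.4, 1.8]
width: 24.0
```

```bash
python3 plan.py 573.3 353.6 170 1.848 30
```

```text
now [573.9 353.9  68.8] yaw 1.849 toolz [ 0.005  0.003 -1.   ] err tool [   0.    -0.2 -101.2] [ 0.005 -0.002  0.001] F [-0.4 -0.4  1.8] w 24.0 t 5.0 j [0.53 0.68 1.6  0.   0.86 0.26]
[0.0, -0.0, -25.3, 0.001, -0.0, 0.0]
[-0.0, -0.1, -25.3, 0.001, -0.0, 0.0]
[-0.0, -0.1, -25.3, 0.001, -0.0, 0.0]
[-0.0, -0.1, -25.3, 0.001, -0.0, 0.0]
```

Emit:
{"method": "move_arm", "body": {
  "deltas": [
    [0,0,-12,0,0,0],
    [0,0,-25,0,0,0],
    [0,0,-30,0,0,0],
    [0,0,-25,0,0,0],
    [0,0,0,0,0,0]
  ]
}}

```text
t: 5.42
ee_pos: [571.3, 352.3, 162.7]
orientation: [-1.891, -2.507, 0.003]
ft_force: [1.3, 1.2, -0.2]
width: 23.5
```

```bash
python3 plan.py 491 -20 170 1.86 40
```

```text
now [571.3 352.3 162.7] yaw 1.849 toolz [-0.002 -0.001 -1.   ] err tool [-335.9 -179.5   -6.8] [-0.002  0.    -0.011] F [ 1.3  1.2 -0.2] w 23.5 t 5.4167 j [0.53 0.56 1.56 0.   1.03 0.26]
[-33.6, -17.9, -0.7, -0.0, 0.0, -0.001]
[-33.6, -18.0, -0.7, -0.0, 0.0, -0.001]
[-33.6, -18.0, -0.7, -0.0, 0.0, -0.001]
[-33.5, -18.1, -0.7, -0.0, 0.0, -0.001]
[-33.5, -18.1, -0.7, -0.0, 0.0, -0.001]
[-33.5, -18.1, -0.7, -0.0, 0.0, -0.001]
[-33.5, -18.2, -0.7, -0.0, 0.0, -0.001]
[-33.5, -18.2, -0.7, -0.0, 0.0, -0.001]
[-33.4, -18.2, -0.7, -0.0, 0.0, -0.001]
[-33.4, -18.3, -0.7, -0.0, 0.0, -0.001]
```

Emit:
{"method": "move_arm", "body": {
  "deltas": [
    [-34,-16,-1,0,0,0],
    [-38,-16,-1,0,0,0],
    [-38,-16,-1,0,0,0],
    [-38,-16,-1,0,0,0],
    [-38,-16,-1,0,0,0]
  ]
}}

```text
t: 5.83
ee_pos: [546.0, 154.3, 168.4]
orientation: [1.878, 2.517, 0.01]
ft_force: [1.2, -1.1, -1.8]
width: 24.0
```

```bash
python3 plan.py 518 -97 170 1.86 40
```

```text
now [546.  154.3 168.4] yaw 1.86 toolz [ 0.005  0.004 -1.   ] err tool [-232.9  -98.4   -2.8] [ 0.006 -0.003 -0.   ] F [ 1.2 -1.1 -1.8] w 24.0 t 5.8333 j [ 0.25  0.41  1.8   0.    0.93 -0.04]
[-33.3, -14.1, -0.4, 0.001, -0.0, -0.0]
[-33.3, -14.1, -0.4, 0.001, -0.0, -0.0]
[-33.3, -14.1, -0.4, 0.001, -0.0, -0.0]
[-33.3, -14.1, -0.3, 0.001, -0.0, -0.0]
[-33.3, -14.1, -0.3, 0.001, -0.0, -0.0]
[-33.3, -14.1, -0.3, 0.001, -0.0, -0.0]
[-33.3, -14.1, -0.3, 0.001, -0.0, -0.0]
```

Emit:
{"method": "move_arm", "body": {
  "deltas": [
    [-35,-15,0,0,0,0],
    [-36,-15,0,0,0,0],
    [-36,-15,0,0,0,0],
    [-36,-15,0,0,0,0],
    [-30,-13,0,0,0,0]
  ]
}}

```text
t: 6.25
ee_pos: [520.2, -41.7, 165.8]
orientation: [-1.877, -2.519, -0.007]
ft_force: [0.2, -1.0, -2.1]
width: 23.5
```

Emit:
{"method": "move_arm", "body": {
  "deltas": [
    [-20,-8,0,0,0,0],
    [-15,-6,0,0,0,0],
    [0,0,0,0,0,0],
    [0,0,0,0,0,0]
  ]
}}

```text
t: 6.58
ee_pos: [513.1, -87.5, 163.9]
orientation: [-1.886, -2.509, -0.003]
ft_force: [-0.0, 0.1, -0.2]
width: 23.7
```

```bash
python3 plan.py 518 -97 170 1.86 40; python3 - <<'E'
from h import *
grab('wrist','w3');grab('top','t3');grab('scene','s3')
f=cv2.imread('pics/t3.png');cv2.imwrite('pics/t3z.png',cv2.resize(f[200:340,290:410],None,fx=4.2,fy=4.2,interpolation=cv2.INTER_CUBIC))
E
```

```text
now [513.1 -87.5 163.9] yaw 1.852 toolz [-0.001  0.003 -1.   ] err tool [-10.4   2.1  -6.1] [ 0.    -0.003 -0.008] F [-0.   0.1 -0.2] w 23.7 t 6.5833 j [-0.19  0.35  1.9   0.    0.89 -0.48]
[-10.4, 2.1, -6.1, 0.0, -0.003, -0.008]
```

View pics/w3.png

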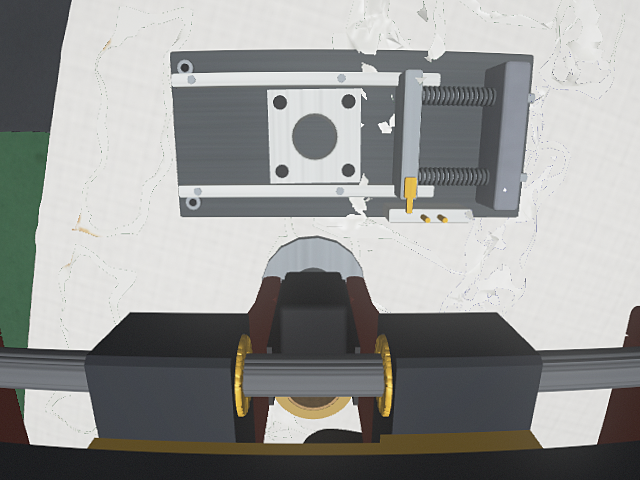

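View pics/s3.png

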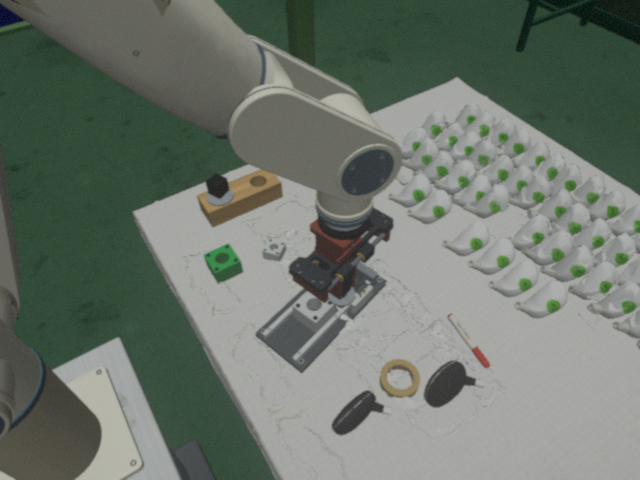

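The wrist view shows the plug held upright, the block with its bore at (314,136), and the fence at column ~412 with the pointer resting before the pins at (425,218) and (444,218). I'll measure the bore and the jig yaw from this.

```bash
cat > blk.py <<'E'
import sys
from h import *
im=load(sys.argv[1]); f=im['frame']; V=f.max(2)
box=list(map(int,sys.argv[2:6]))  # u0 u1 v0 v1 around bore
m=np.zeros_like(V); m[box[2]:box[3],box[0]:box[1]]=(V[box[2]:box[3],box[0]:box[1]]<150)
cs,_=cv2.findContours(m,cv2.RETR_EXTERNAL,cv2.CHAIN_APPROX_NONE); c=max(cs,key=cv2.contourArea)
w=onz(im,c.reshape(-1,2),52)[:,:2].astype(np.float32); print('bore',cv2.fitEllipse(w), cv2.minEnclosingCircle(w))
E
python3 blk.py w3 288 342 108 165
python3 - <<'E'
from h import *
im=load('w3'); f=im['frame']; V=f.max(2); P=cloud(im)
m=((V>170)&(abs(P[:,:,2]-52)<4)).astype(np.uint8); m[:, :255]=0; m[:,375:]=0; m[200:]=0; m[:84]=0
m=cv2.morphologyEx(m,cv2.MORPH_OPEN,np.ones((3,3)))
cs,_=cv2.findContours(m,cv2.RETR_EXTERNAL,cv2.CHAIN_APPROX_NONE); c=max(cs,key=cv2.contourArea)
print('block',cv2.minAreaRect(onz(im,c.reshape(-1,2),52)[:,:2].astype(np.float32)))
print('z',np.nanmedian(P[100:175,275:290,2]))
# near rail direction: bright rail z26, and bed edge bottom
for nm,v0,v1,z in [('bedtop',44,66,12),('bedbot',198,232,12)]:
    pts=[]
    for u in range(200,380,4):
        col=V[v0:v1,u].astype(int); d=np.diff(col); k=np.argmax(abs(d)); pts.append((u,v0+k+.5))
    w=onz(im,pts,z)[:,:2]; L=cv2.fitLine(w.astype(np.float32),cv2.DIST_HUBER,0,.1,.01).ravel(); print(nm,L,np.arctan2(L[1],L[0]))
pts=[]
for v in range(85,175,3):
    col=V[v,385:415].astype(int);
    pts.append((385+np.argmax(np.diff(col))+.5,v))
print(pts[::6])
for u,v in [(412,130),(425,218),(444,218),(410,205),(300,75),(500,130)]: print(u,v,P[v,u].round(1))
E
```

```text
bore ((494.4876403808594, -23.68627166748047), (28.66952133178711, 28.791898727416992), 81.496826171875) ((494.4719543457031, -23.632266998291016), 14.703287124633789)
block ((494.441650390625, -23.614334106445312), (59.62428665161133, 59.77161407470703), 17.159961700439453)
z 51.480590563609496
bedtop [9.5948565e-01 2.8175759e-01 4.5094760e+02 2.8458742e+01] 0.28562543
bedbot [ 9.6056420e-01  2.7805835e-01  4.8245593e+02 -9.0386436e+01] 0.28177214
[(np.float64(404.5), 85), (np.float64(403.5), 103), (np.float64(388.5), 121), (np.float64(402.5), 139), (np.float64(401.5), 157)]
412 130 [555.7  -1.2  46.4]
425 218 [581.8 -54.3  53.8]
444 218 [594.3 -50.6  53.8]
410 205 [569.6 -49.   51.1]
300 75 [473.3  13.8  25.9]
500 130 [612.8  16.4  47.5]
```

```bash
cat > fl.py <<'E'
import sys
from h import *
from scipy.optimize import least_squares
im=load(sys.argv[1]); tcp=np.array(list(map(float,sys.argv[2:5]))); v0,v1,u0,u1=map(int,sys.argv[5:9])
V=cv2.GaussianBlur(im['frame'].max(2),(3,3),0).astype(int)
pts=[]
for u in range(u0,u1,2):
    d=V[v0:v1-1,u]-V[v0+1:v1,u]; k=np.argmax(d>15); 
    if d.max()>15: pts.append((u,v0+k+.5))
print(pts[::4])
zt=tcp[2]-18.8+5
w=onz(im,pts,zt)[:,:2]
r=least_squares(lambda p:np.hypot(*(w-p).T)-24,tcp[:2],loss='huber',f_scale=.5); print('flange ctr',r.x.round(2),'res',np.abs(r.fun).mean().round(2),'minus tcp',(r.x-tcp[:2]).round(2))
E
python3 fl.py w3 513.1 -87.5 163.9 226 275 275 354
```

```text
[(275, np.float64(250.5)), (283, np.float64(243.5)), (291, np.float64(239.5)), (299, np.float64(235.5)), (307, np.float64(235.5)), (315, np.float64(234.5)), (323, np.float64(235.5)), (331, np.float64(237.5)), (339, np.float64(241.5)), (347, np.float64(247.5))]
flange ctr [512.3  -87.79] res 0.23 minus tcp [-0.8  -0.29]
```

```bash
python3 plan.py 495 -23.3 112 1.856 14
```

```text
now [513.5 -86.2 164.1] yaw 1.855 toolz [-0.     0.003 -1.   ] err tool [65.4 -0.2 52.3] [ 0.001 -0.003 -0.001] F [ 1.   0.7 -2.5] w 24.0 t 6.7333 j [-0.19  0.35  1.9   0.    0.89 -0.48]
[10.9, -0.0, 8.7, 0.0, -0.001, -0.0]
[10.9, -0.0, 8.7, 0.0, -0.001, -0.0]
[10.9, -0.0, 8.7, 0.0, -0.001, -0.0]
[10.9, -0.0, 8.7, 0.0, -0.001, -0.0]
[10.9, -0.0, 8.7, 0.0, -0.001, -0.0]
[10.9, -0.0, 8.7, 0.0, -0.001, -0.0]
```

Emit:
{"method": "move_arm", "body": {
  "deltas": [
    [12,0,8,0,-0.002,0],
    [14,0,10,0,-0.001,0],
    [14,0,10,0,0,0],
    [12,0,10,0,0,0],
    [6,0,6,0,0,0]
  ]
}}

```text
t: 7.15
ee_pos: [497.5, -22.4, 118.2]
orientation: [1.878, 2.514, 0.005]
ft_force: [0.2, 0.5, -1.6]
width: 23.6
```

Emit:
{"method": "move_arm", "body": {
  "deltas": [
    [0,0,0,0,0,0],
    [0,0,0,0,0,0]
  ]
}}

```text
t: 7.32
ee_pos: [495.5, -18.9, 116.3]
orientation: [1.873, 2.522, 0.001]
ft_force: [0.1, -0.3, -1.2]
width: 24.0
```

```bash
python3 plan.py 495 -23.3 112 1.856 14;python3 - <<'E'
from h import *
grab('wrist','w4')
E
```

```text
now [495.5 -18.9 116.3] yaw 1.864 toolz [ 0.001  0.001 -1.   ] err tool [-4.1 -1.7  4.3] [ 0.001 -0.     0.008] F [ 0.1 -0.3 -1.2] w 24.0 t 7.3167 j [-0.06  0.4   1.99  0.    0.76 -0.36]
[-4.1, -1.7, 4.3, 0.001, -0.0, 0.008]
```

View pics/w4.png

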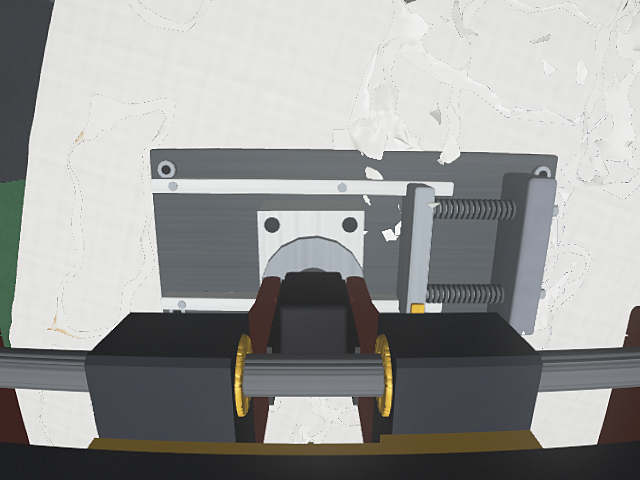

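The wrist view shows the plug above the block. The block's top corners are at about (259,211) and (363,211) and its screw holes at (272,225) and (350,225). I'll re-derive the block centre from these edges.

```bash
python3 - <<'E'
from h import *
im=load('w4'); V=cv2.GaussianBlur(im['frame'].max(2),(3,3),0).astype(int)
L=[(240+np.argmax(np.diff(V[v,240:275]))+.5,v) for v in range(216,240,2)]
Rr=[(350+np.argmin(np.diff(V[v,350:375]))+.5,v) for v in range(216,240,2)]
T=[(u,200+np.argmax(np.diff(V[200:222,u]))+.5) for u in range(268,356,4)]
print(L[::4],Rr[::4],T[::6])
yaw=.2995; ex=np.array([np.cos(yaw),np.sin(yaw)]);ey=np.array([-ex[1],ex[0]])
l,r,t=[onz(im,p,52)[:,:2] for p in (L,Rr,T)]
x0,x1,y1=np.median(l@ex),np.median(r@ex),np.median(t@ey); print('width',x1-x0)
c=ex*(x0+x1)/2+ey*(y1-30); print('ctr',c)
tl=np.polyfit(t@ex,t@ey,1); print('top slope',tl[0])
E
python3 fl.py w4 495.5 -18.9 116.3 228 275 282 346
```

```text
[(np.float64(256.5), 216), (np.float64(257.5), 224), (np.float64(257.5), 232)] [(np.float64(363.5), 216), (np.float64(363.5), 224), (np.float64(366.5), 232)] [(268, np.float64(210.5)), (292, np.float64(210.5)), (316, np.float64(210.5)), (340, np.float64(210.5))]
width 60.04583778948626
ctr [494.62998206 -23.58834998]
top slope -0.005836414824885802
[(282, np.float64(243.5)), (290, np.float64(239.5)), (298, np.float64(236.5)), (306, np.float64(235.5)), (314, np.float64(234.5)), (322, np.float64(235.5)), (330, np.float64(237.5)), (338, np.float64(240.5))]
flange ctr [494.63 -19.11] res 0.11 minus tcp [-0.87 -0.21]
```

Emit:
{"method": "move_arm", "body": {
  "deltas": [
    [-4,-1,1,0,0,0.008],
    [0,0,1,0,0,0],
    [0,0,0,0,0,0]
  ]
}}

```text
t: 7.62
ee_pos: [497.1, -24.1, 115.3]
orientation: [1.884, 2.511, 0.003]
ft_force: [-0.3, -0.2, -1.5]
width: 23.7
```

```bash
python3 plan.py 495.5 -23.4 71 1.856 14
```

```text
now [497.1 -24.1 115.3] yaw 1.854 toolz [ 0.003  0.    -1.   ] err tool [ 1.1 -1.5 44.3] [ 0.003  0.001 -0.002] F [-0.3 -0.2 -1.5] w 23.7 t 7.6167 j [-0.07  0.4   1.98  0.    0.75 -0.36]
[0.3, -0.4, 11.1, 0.001, 0.0, -0.0]
[0.3, -0.4, 11.1, 0.001, 0.0, -0.0]
[0.3, -0.4, 11.1, 0.001, 0.0, -0.0]
[0.3, -0.3, 11.1, 0.001, 0.0, -0.0]
```

Emit:
{"method": "move_arm", "body": {
  "deltas": [
    [0,-1,8,0.002,0,0],
    [0,0,8,0,0,0],
    [0,0,8,0,0,0],
    [0,0,4,0,0,0]
  ]
}}

```text
t: 7.95
ee_pos: [497.8, -26.0, 86.4]
orientation: [1.886, 2.507, 0.004]
ft_force: [-1.9, 0.8, -1.7]
width: 24.2
```

```bash
python3 plan.py 495.5 -23.4 71 1.856 10
```

```text
now [497.8 -26.   86.4] yaw 1.851 toolz [ 0.005 -0.001 -1.   ] err tool [ 3.1 -1.6 15.4] [ 0.005  0.002 -0.005] F [-1.9  0.8 -1.7] w 24.2 t 7.95 j [-0.08  0.45  2.   -0.    0.69 -0.36]
[1.6, -0.8, 7.7, 0.002, 0.001, -0.002]
[1.6, -0.8, 7.7, 0.002, 0.001, -0.002]
```

Emit:
{"method": "move_arm", "body": {
  "deltas": [
    [3,-1.5,1,0.003,0.002,-0.003],
    [0,0,3,0,0,0],
    [0,0,0,0,0,0]
  ]
}}

```text
t: 8.2
ee_pos: [494.0, -23.4, 79.9]
orientation: [-1.884, -2.511, 0.001]
ft_force: [1.1, 0.7, -2.0]
width: 23.9
```

```bash
python3 plan.py 495.5 -23.4 71 1.856 10
```

```text
now [494.  -23.4  79.9] yaw 1.854 toolz [-0.002  0.001 -1.   ] err tool [-0.4  1.4  8.9] [-0.002 -0.001 -0.002] F [ 1.1  0.7 -2. ] w 23.9 t 8.2 j [-0.07  0.46  2.    0.    0.68 -0.36]
[-0.4, 1.4, 8.9, -0.002, -0.001, -0.002]
```

Emit:
{"method": "move_arm", "body": {
  "deltas": [
    [0,1,4,0,0,0],
    [0,0,3,0,0,0],
    [0,0,1,0,0,0]
  ]
}}

```text
t: 8.45
ee_pos: [495.5, -22.9, 71.4]
orientation: [-1.884, -2.512, 0.0]
ft_force: [-0.9, -0.0, -2.8]
width: 23.9
```

```bash
python3 plan.py 495.5 -23.4 71 1.856 10
```

```text
now [495.5 -22.9  71.4] yaw 1.855 toolz [-0.001  0.001 -1.   ] err tool [-0.4 -0.1  0.4] [-0.001 -0.001 -0.001] F [-0.9 -0.  -2.8] w 23.9 t 8.45 j [-0.07  0.48  2.    0.    0.66 -0.36]
[-0.4, -0.1, 0.4, -0.001, -0.001, -0.001]
```

Emit:
{"method": "move_arm", "body": {
  "deltas": [
    [0,0,1.5,0,0,0],
    [0,0,1,0,0,0],
    [0,0,0.5,0,0,0]
  ]
}}

```text
t: 8.7
ee_pos: [496.4, -23.0, 70.7]
orientation: [-1.884, -2.514, -0.001]
ft_force: [0.2, -0.2, -1.3]
width: 23.9
```

```bash
python3 plan.py 495.5 -23.4 71 1.856 10;python3 - <<'E'
from h import *
grab('wrist','w5');grab('scene','s5')
f=cv2.imread('pics/s5.png');cv2.imwrite('pics/s5z.png',cv2.resize(f[230:370,250:400],None,fx=4.2,fy=4.2,interpolation=cv2.INTER_CUBIC))
E
```

```text
now [496.4 -23.   70.7] yaw 1.855 toolz [ 0.  0. -1.] err tool [-0.1 -1.  -0.3] [ 0.    -0.    -0.001] F [ 0.2 -0.2 -1.3] w 23.9 t 8.7 j [-0.07  0.48  2.    0.    0.66 -0.36]
[-0.1, -1.0, -0.3, 0.0, -0.0, -0.001]
```

View pics/w5.png

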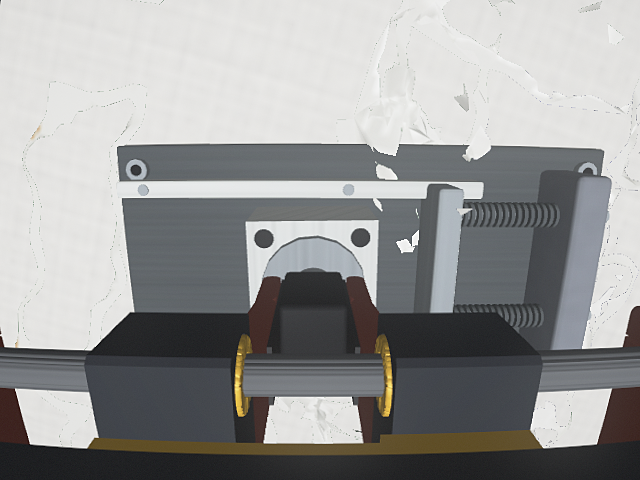

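View pics/s5z.png

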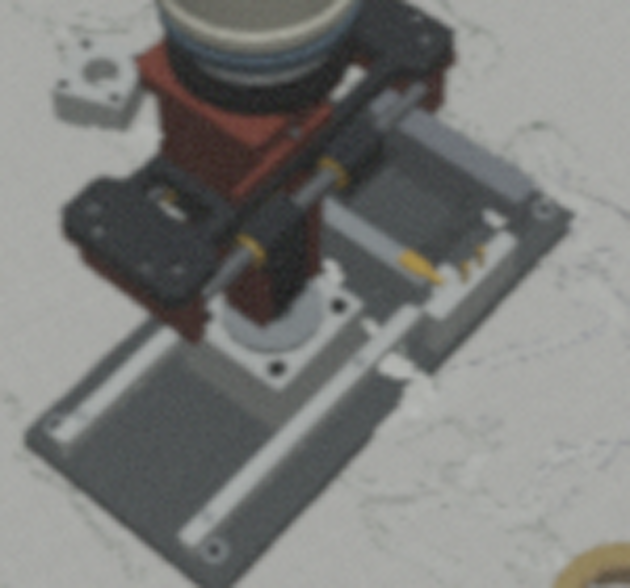

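Both views show the flange on the block's top at (314,245), with the fence at rest. I'll press down a little to confirm it is seated.

Emit:
{"method": "move_arm", "body": {
  "deltas": [
    [0,-0.5,1.5,0,0,0],
    [0,0,1.5,0,0,0],
    [0,0,1.5,0,0,0]
  ]
}}

```text
t: 9.05
ee_pos: [497.1, -23.1, 70.6]
orientation: [1.884, 2.513, 0.003]
ft_force: [-5.6, -0.5, 20.0]
width: 23.7
```

```bash
python3 plan.py 495.5 -23.4 71 1.856 10
```

```text
now [497.1 -23.1  70.6] yaw 1.855 toolz [ 0.002  0.001 -1.   ] err tool [ 0.1 -1.6 -0.4] [ 0.002  0.    -0.001] F [-5.6 -0.5 20. ] w 23.7 t 9.05 j [-0.07  0.48  2.    0.    0.66 -0.36]
[0.1, -1.6, -0.4, 0.002, 0.0, -0.001]
```

The plug is seated: 20 N of support at TCP z 70.6. I'll relax the downward force, then start sliding along tool +y.

Emit:
{"method": "move_arm", "body": {
  "deltas": [
    [0,0,0,0,0,0],
    [0,0,0.2,0,0,0],
    [0,0,0.2,0,0,0]
  ]
}}

```text
t: 9.3
ee_pos: [497.6, -23.1, 71.0]
orientation: [1.883, 2.511, 0.004]
ft_force: [0.3, 0.7, -2.4]
width: 24.0
```

Emit:
{"method": "move_arm", "body": {
  "deltas": [
    [0,2,0.3,0,0,0],
    [0,3,0.3,0,0,0],
    [0,3,0.3,0,0,0]
  ]
}}

```text
t: 9.55
ee_pos: [504.2, -21.1, 70.6]
orientation: [1.884, 2.513, 0.001]
ft_force: [-3.2, -0.6, 7.8]
width: 23.7
```

```bash
python3 plan.py 524.3 -15.2 70.6 1.855 10
```

```text
now [504.2 -21.1  70.6] yaw 1.855 toolz [ 0.001  0.    -1.   ] err tool [-0.  20.9  0.1] [ 0.001 -0.     0.   ] F [-3.2 -0.6  7.8] w 23.7 t 9.55 j [-0.07  0.49  1.98  0.    0.67 -0.35]
[-0.0, 7.0, 0.0, 0.0, -0.0, 0.0]
[-0.0, 7.0, 0.0, 0.0, -0.0, 0.0]
[-0.0, 7.0, 0.0, 0.0, -0.0, 0.0]
```

Emit:
{"method": "move_arm", "body": {
  "deltas": [
    [0,4,0.2,0,0,0],
    [0,4,0.2,0,0,0],
    [0,3,0.2,0,0,0],
    [0,2,0.2,0,0,0]
  ]
}}

```text
t: 9.88
ee_pos: [517.3, -17.5, 70.7]
orientation: [-1.884, -2.513, 0.001]
ft_force: [-2.6, -1.2, 6.3]
width: 23.8
```

```bash
python3 plan.py 524.3 -15.2 70.6 1.855 10
```

```text
now [517.3 -17.5  70.7] yaw 1.855 toolz [-0.001 -0.    -1.   ] err tool [0.2 7.4 0.1] [-0.001 -0.    -0.   ] F [-2.6 -1.2  6.3] w 23.8 t 9.8833 j [-0.06  0.5   1.95 -0.    0.68 -0.34]
[0.2, 7.4, 0.1, -0.001, -0.0, -0.0]
```

Emit:
{"method": "move_arm", "body": {
  "deltas": [
    [0,1,0.2,0,0,0],
    [0,1,0.2,0,0,0],
    [0,0,0.2,0,0,0]
  ]
}}

```text
t: 10.13
ee_pos: [520.1, -16.9, 70.7]
orientation: [-1.884, -2.513, 0.001]
ft_force: [-2.2, -0.4, 6.2]
width: 24.0
```

```bash
python3 plan.py 524.3 -15.2 70.6 1.855 10;python3 - <<'E'
from h import *
grab('wrist','w6');grab('scene','s6')
f=cv2.imread('pics/s6.png');cv2.imwrite('pics/s6z.png',cv2.resize(f[230:370,250:400],None,fx=4.2,fy=4.2,interpolation=cv2.INTER_CUBIC))
E
```

```text
now [520.1 -16.9  70.7] yaw 1.855 toolz [-0.001 -0.    -1.   ] err tool [0.5 4.6 0.1] [-0.001 -0.    -0.   ] F [-2.2 -0.4  6.2] w 24.0 t 10.1333 j [-0.06  0.51  1.95 -0.    0.69 -0.34]
[0.5, 4.6, 0.1, -0.001, -0.0, -0.0]
```

View pics/w6.png

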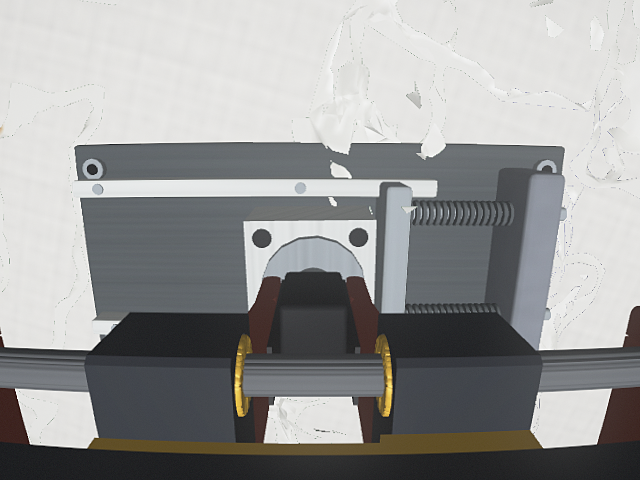

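View pics/s6z.png

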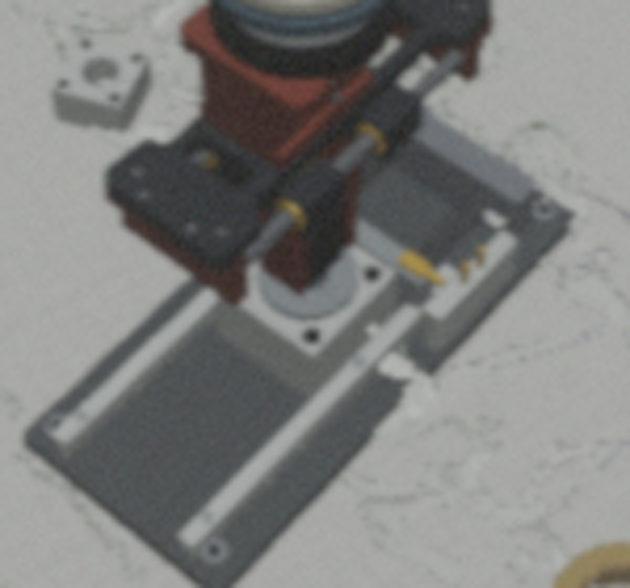

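The block edge at column 376 is about 4–5 mm from the fence face at ~387. The pointer is still at rest. I'll go on slowly.

Emit:
{"method": "move_arm", "body": {
  "deltas": [
    [0,1.5,0.2,0,0,0],
    [0,1.5,0.2,0,0,0],
    [0,1.5,0.2,0,0,0],
    [0,1,0.2,0,0,0]
  ]
}}

```text
t: 10.57
ee_pos: [525.3, -15.5, 70.7]
orientation: [-1.883, -2.512, 0.003]
ft_force: [-3.0, -0.4, 7.6]
width: 24.1
```

Emit:
{"method": "move_arm", "body": {
  "deltas": [
    [0,1.5,0.2,0,0,0],
    [0,1.5,0.2,0,0,0],
    [0,1.5,0.2,0,0,0],
    [0,1,0.2,0,0,0]
  ]
}}

```text
t: 10.9
ee_pos: [529.1, -14.3, 70.7]
orientation: [-1.881, -2.509, 0.008]
ft_force: [-4.5, -1.7, 9.2]
width: 23.6
```

```bash
python3 plan.py 540 -11.2 70.6 1.855 10
```

```text
now [529.1 -14.3  70.7] yaw 1.855 toolz [-0.007 -0.001 -1.   ] err tool [-0.1 11.4  0. ] [-0.007 -0.001 -0.   ] F [-4.5 -1.7  9.2] w 23.6 t 10.9 j [-0.05  0.52  1.92 -0.    0.71 -0.33]
[-0.0, 5.7, 0.0, -0.004, -0.001, -0.0]
[-0.0, 5.7, 0.0, -0.004, -0.001, -0.0]
```

Emit:
{"method": "move_arm", "body": {
  "deltas": [
    [0,2,0.1,-0.004,0,0],
    [0,2,0.1,-0.004,0,0],
    [0,2,0.1,-0.002,0,0],
    [0,2,0.1,-0.002,0,0],
    [0,1,0.1,-0.002,0,0]
  ]
}}

```text
t: 11.32
ee_pos: [533.0, -13.0, 70.7]
orientation: [-1.881, -2.51, 0.003]
ft_force: [-4.7, -1.6, 7.6]
width: 23.9
```

```bash
python3 plan.py 540 -11.2 70.6 1.855 10;python3 - <<'E'
from h import *
grab('scene','s7')
f=cv2.imread('pics/s7.png');cv2.imwrite('pics/s7z.png',cv2.resize(f[270:320,320:390],None,fx=8,fy=8,interpolation=cv2.INTER_CUBIC))
E
```

```text
now [533.  -13.   70.7] yaw 1.855 toolz [-0.006  0.001 -1.   ] err tool [-0.3  7.3  0.1] [-0.005 -0.003  0.   ] F [-4.7 -1.6  7.6] w 23.9 t 11.3167 j [-0.05  0.52  1.92  0.    0.71 -0.33]
[-0.3, 7.3, 0.1, -0.005, -0.003, 0.0]
```

View pics/s7z.png

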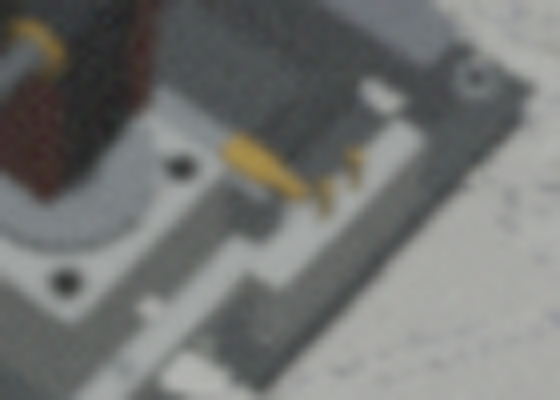

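The pointer tip at (300,190) in the zoom has moved but is still before the first pin at (322,195). The second pin is at (355,165). About 10 mm more is needed.

Emit:
{"method": "move_arm", "body": {
  "deltas": [
    [0,2,0.1,-0.003,0,0],
    [0,2,0.1,-0.003,0,0],
    [0,2,0.1,-0.003,0,0],
    [0,2,0.1,-0.003,0,0],
    [0,2,0.1,-0.003,0,0]
  ]
}}

```text
t: 11.78
ee_pos: [535.4, -12.1, 70.7]
orientation: [-1.879, -2.508, 0.003]
ft_force: [-6.7, -3.7, 11.7]
width: 23.8
```

```bash
python3 plan.py 540 -11.2 70.6 1.855 10;python3 - <<'E'
from h import *
grab('scene','s8')
f=cv2.imread('pics/s8.png');cv2.imwrite('pics/s8z.png',cv2.resize(f[270:320,320:390],None,fx=8,fy=8,interpolation=cv2.INTER_CUBIC))
E
```

```text
now [535.4 -12.1  70.7] yaw 1.856 toolz [-0.007  0.003 -1.   ] err tool [-0.4  4.6  0.1] [-0.006 -0.005  0.001] F [-6.7 -3.7 11.7] w 23.8 t 11.7833 j [-0.05  0.52  1.91  0.    0.71 -0.33]
[-0.4, 4.6, 0.1, -0.006, -0.005, 0.001]
```

View pics/s8z.png

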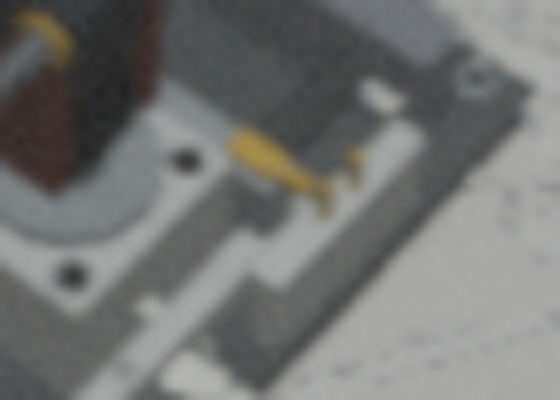

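The pointer is about at the first pin, roughly 11 mm of travel. I'll continue with slightly larger commands, since the load takes up part of each row.

Emit:
{"method": "move_arm", "body": {
  "deltas": [
    [0,3,0,-0.003,-0.002,0],
    [0,3,0,-0.003,-0.002,0],
    [0,3,0,-0.003,-0.002,0]
  ]
}}

```text
t: 12.08
ee_pos: [538.2, -11.1, 70.8]
orientation: [-1.879, -2.509, 0.012]
ft_force: [-8.5, -3.3, 13.0]
width: 23.6
```

```bash
python3 plan.py 540 -11.2 70.6 1.855 10
```

```text
now [538.2 -11.1  70.8] yaw 1.856 toolz [-0.01  -0.002 -1.   ] err tool [-0.6  1.7  0.2] [-0.01  -0.001  0.001] F [-8.5 -3.3 13. ] w 23.6 t 12.0833 j [-0.04  0.53  1.9  -0.    0.72 -0.32]
[-0.6, 1.7, 0.2, -0.01, -0.001, 0.001]
```

Emit:
{"method": "move_arm", "body": {
  "deltas": [
    [0,3,0,-0.005,0,0],
    [0,3,0,-0.005,0,0],
    [0,3,0,-0.003,0,0],
    [0,3,0,-0.003,0,0]
  ]
}}

```text
t: 12.42
ee_pos: [540.7, -10.0, 70.9]
orientation: [-1.875, -2.507, 0.015]
ft_force: [-9.2, -5.2, 13.8]
width: 23.6
```

```bash
python3 plan.py 540 -11.2 70.6 1.855 10;python3 - <<'E'
from h import *
grab('scene','s9');grab('wrist','w9')
f=cv2.imread('pics/s9.png');cv2.imwrite('pics/s9z.png',cv2.resize(f[270:320,320:390],None,fx=8,fy=8,interpolation=cv2.INTER_CUBIC))
E
python3 plan.py 540 -11.2 70.6 1.855 10
```

```text
now [540.7 -10.   70.9] yaw 1.857 toolz [-0.015 -0.001 -1.   ] err tool [-1.  -1.   0.3] [-0.014 -0.003  0.002] F [-9.2 -5.2 13.8] w 23.6 t 12.4167 j [-0.04  0.53  1.89 -0.    0.73 -0.32]
[-1.0, -1.0, 0.3, -0.014, -0.003, 0.002]
now [540.8 -10.   70.9] yaw 1.857 toolz [-0.014 -0.001 -1.   ] err tool [-0.9 -1.1  0.3] [-0.014 -0.003  0.002] F [-8.7 -4.5 14.1] w 23.8 t 12.5167 j [-0.04  0.53  1.89 -0.    0.73 -0.32]
[-0.9, -1.1, 0.3, -0.014, -0.003, 0.002]
```

View pics/s9z.png

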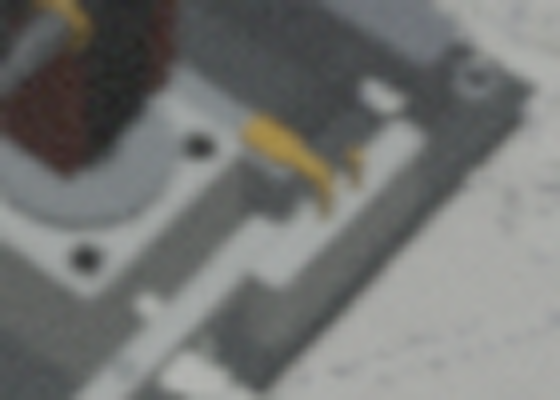

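View pics/w9.png

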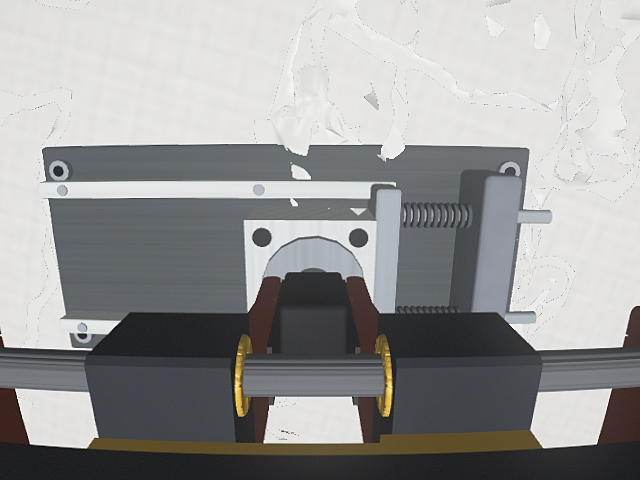

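```bash
cat > tr.py <<'E'
import sys
from h import *
e=np.array([.96,.2802])
for t in sys.argv[1:]:
    im=load(t); f=cv2.GaussianBlur(im['frame'],(3,3),0); V=f.max(2).astype(int)
    out=[]
    for v in (240,250,260,270,280,290):
        row=V[v]; 
        k1=370+np.argmin(row[372:430]-row[370:428])+1     # fence back top edge: bright->dark
        k2=440+np.argmax(row[442:530]-row[440:528])+1 # housing dark->bright
        a=onz(im,[(k1,v)],48)[0,:2]@e; b=onz(im,[(k2,v)],50)[0,:2]@e
        out.append((k1,k2,round(b-a,1)))
    print(t,out)
def orange(t):
    im=load(t); h=cv2.cvtColor(im['frame'],cv2.COLOR_RGB2HSV)
    m=((h[:,:,0]>12)&(h[:,:,0]<28)&(h[:,:,1]>120)).astype(np.uint8); m[:265]=0;m[325:]=0;m[:,:340]=0;m[:,375:]=0
    v,u=np.nonzero(m); w=onz(im,np.c_[u,v],50)[:,:2]
    n=np.array([-e[1],e[0]]); s=w@e; y=w@n+161
    for lo,hi in ((-48,-34),(-65,-50)):
        k=(y>lo)&(y<hi); print(t,'y',lo,hi,'n',k.sum(),'s',np.sort(s[k]).round(0)[::max(1,k.sum()//8)],'mean',s[k].mean().round(1))
for t in ('s6','s7','s8','s9'): orange(t)
E
python3 tr.py w6 w9
```

```text
w6 [(np.int64(375), np.int64(522), np.float64(69.3)), (np.int64(375), np.int64(521), np.float64(69.3)), (np.int64(375), np.int64(520), np.float64(69.3)), (np.int64(375), np.int64(518), np.float64(68.7)), (np.int64(374), np.int64(517), np.float64(69.2)), (np.int64(374), np.int64(515), np.float64(68.7))]
w9 [(np.int64(399), np.int64(519), np.float64(56.2)), (np.int64(398), np.int64(517), np.float64(56.1)), (np.int64(397), np.int64(516), np.float64(56.4)), (np.int64(397), np.int64(514), np.float64(55.8)), (np.int64(396), np.int64(513), np.float64(56.2)), (np.int64(396), np.int64(512), np.float64(56.1))]
s6 y -48 -34 n 8 s [531. 532. 533. 533. 534. 534. 535. 536.] mean 533.6
s6 y -65 -50 n 0 s [] mean nan
s7 y -48 -34 n 8 s [541. 541. 542. 542. 542. 543. 544. 546.] mean 542.4
s7 y -65 -50 n 0 s [] mean nan
s8 y -48 -34 n 9 s [542. 543. 544. 544. 544. 545. 545. 546. 547.] mean 544.4
s8 y -65 -50 n 0 s [] mean nan
s9 y -48 -34 n 11 s [548. 549. 549. 549. 549. 550. 550. 551. 551. 552. 553.] mean 550.1
s9 y -65 -50 n 0 s [] mean nantr.py:20: RuntimeWarning: Mean of empty slice.
  k=(y>lo)&(y<hi); print(t,'y',lo,hi,'n',k.sum(),'s',np.sort(s[k]).round(0)[::max(1,k.sum()//8)],'mean',s[k].mean().round(1))
  ret = ret.dtype.type(ret / rcount)
```

Scene puts the fence travel at about 16.5 mm and wrist at about 15.9 mm, so the pointer is mid-window at roughly 6.4 N. I'll hold the push with camera calls, which keep the last target, and check stability and squareness.

```bash
python3 - <<'E'
from h import *
for i in range(14):
    im=eyes.get_image('wrist'); 
    if i%4==0:
        o=ctrl.get_obs(); print(o['t'],o['ee_pos'].round(2),o['ft_force'].round(1),round(o['width'],1))
im=grab('wrist','w10'); grab('scene','s10'); grab('top','t10')
V=cv2.GaussianBlur(im['frame'].max(2),(3,3),0).astype(int)
def ln(nm,pts,z):
    w=onz(im,pts,z)[:,:2].astype(np.float32); L=cv2.fitLine(w,cv2.DIST_HUBER,0,.1,.01).ravel(); print(nm,np.arctan(L[1]/L[0]).round(4))
ln('block far edge',[(u,212+np.argmax(np.diff(V[212:228,u]))+.5) for u in range(252,366,3)],52)
ln('bed far edge',[(u,135+np.argmin(np.diff(V[135:160,u]))+.5) for u in list(range(70,270,5))+list(range(420,500,5))],12)
E
python3 tr.py w10 2>/dev/null|head -1; sed -i 's/s6/s10/' tr.py; python3 tr.py 2>/dev/null|head -1
python3 - <<'E'
import cv2
f=cv2.imread('pics/s10.png');cv2.imwrite('pics/s10z.png',cv2.resize(f[230:370,250:400],None,fx=4.2,fy=4.2,interpolation=cv2.INTER_CUBIC))
E
```

```text
12.5667 [540.77  -9.96  70.89] [-9.3 -4.1 12.4] 23.6
12.7667 [540.78  -9.98  70.89] [-9.4 -4.6 13.4] 23.6
12.9667 [540.75 -10.    70.88] [-8.8 -4.5 13.9] 23.9
13.1667 [540.75  -9.99  70.87] [-9.5 -4.4 13. ] 23.9
block far edge 0.2788
bed far edge 0.283
w10 [(np.int64(399), np.int64(519), np.float64(56.2)), (np.int64(398), np.int64(517), np.float64(56.1)), (np.int64(397), np.int64(516), np.float64(56.4)), (np.int64(397), np.int64(515), np.float64(56.3)), (np.int64(396), np.int64(513), np.float64(56.2)), (np.int64(396), np.int64(512), np.float64(56.1))]
s10 y -48 -34 n 10 s [548. 549. 549. 549. 549. 550. 550. 551. 551. 552.] mean 549.8
```

View pics/s10z.png

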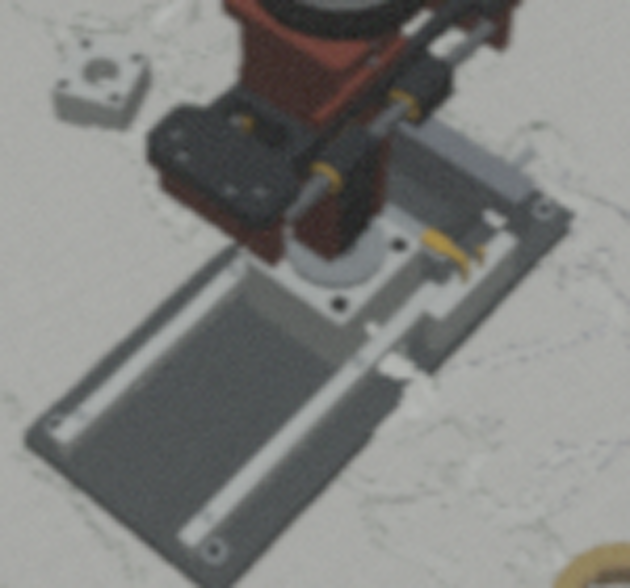

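View pics/t10.png

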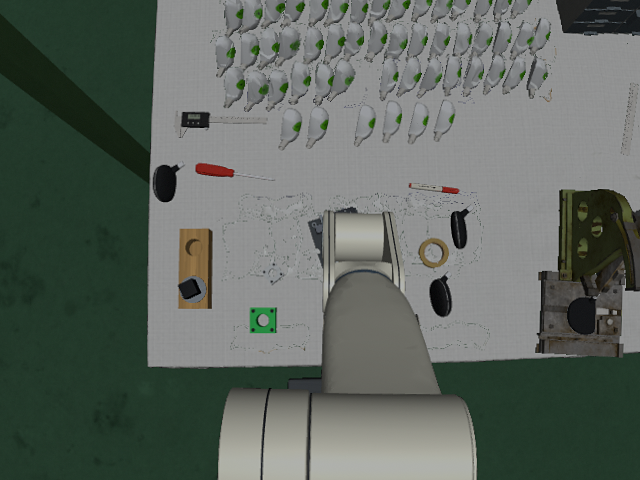

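The pose is steady and the block is square to within 0.004 rad. The pointer is between the pins and the bystanders haven't moved, so I'm handing in.

```bash
python3 -c "
from workcell import ctrl
print(ctrl.close_job()); o=ctrl.get_obs(); print(o['t'],o['ee_pos'],o['ft_force'],o['width'])"
```

```text
the job is handed in; nothing more can be done
None
the job is handed in; nothing more can be done
```

The slim plug is home in the block's bore, the block is pressed squarely against the fence with the pointer between the pins, and I handed the job in with the push still held. No verdict is reported, so success rests on my own checks.

- **Seating:** with the fence at rest, I pressed the plug down and it gave 20 N of support at a TCP height of 70.6 mm; I expected 70.8 mm. I then slid the block along the bed holding only the plug.
- **Fence travel:** about 15.9 mm from the wrist camera and 16.2 to 16.5 mm from the scene camera. By the spring rate that is about 6.4 N on the fence. I did not measure the contact force directly.
- **Steadiness and squareness:** the tool moved by less than 0.1 mm over the last 0.7 s or so. The block is square to the jig within about 0.004 rad, and the tool leans about 0.014 rad. The grip still reads 24 mm.
- **Left in place:** in the last top view the stout plug, screwdriver, tape roll and marker appear unmoved. I judged this by eye only.
- **Disagreements:**
  - The top camera placed the bore about 4 mm from where the wrist camera did. I used the wrist value because two wrist views agreed, and the plug went in without trouble.
  - One automatic fence-edge reading, taken before the block touched the fence, picked the wrong edge, so I did not use it.

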